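# Dry run of a carved rosette block along the router fence with the push stick

### The job

The router is off and its cutter is lowered: make the dry run for a stopped groove. Pick up the push stick and, touching the block only with the stick, bring the rosette block flat against the infeed side of the fence, then feed it along past the throat, kept pressed to the fence with a light, steady pressure all the way, and press it home on the lightly clamped stop block without shifting that. Then lay the push stick down flat on the front part of the router table, clear of the block, and leave the other tools alone.

Things in the scene. Friction and masses are not known exactly. Their poses are not given: they have to be found in the camera images.
- router_table: Grey-topped router table fixed on the bench, 400 (x) by 680 (y) by 30 mm. Origin: centre of its underside, on the bench; z up; its top is at z = +30 mm. +x points across it to the fence, +y is the feed direction (infeed half y < 0). The front part is x < 0.
- fence: Plywood fence with dust hood, fixed on the router table, origin and axes as the table's. Its flat face is the upright plane x = +75 mm, 75 mm high, y = -325 to -20 mm (infeed) and +20 to +325 mm (outfeed), with the open throat between, edges bevelled back; behind it a backboard and T-track rise to 96 mm above the top. While feeding, 3 to 10 N of side pressure on it is right.
- stop_face (a point): Point on the stop block's flat face that the block's leading end must meet: 18 mm out from the fence face, 15 mm above the top. The face looks to the table's -y.
- block: Rosette block of pale wood, 66 (x) by 130 (y) by 34 mm high, with a low carved rosette on top (13 mm more), about 0.22 kg, lying on the infeed side of the table some way off the fence. Origin: centre of its underside, z up. Its +x side goes on the fence, its +y end leads to the stop.
- block_lead (a point): Fence side's leading end: the corner of the block at x = +33, y = +65 mm, 10 mm above its underside.
- block_tail (a point): Fence side's trailing end: the corner of the block at x = +33, y = -65 mm, 10 mm above its underside.
- push_stick: Plywood push stick 18 mm thick, 0.13 kg, lying flat on the table's front part. Origin: underside of the straight shank (34 mm wide, x = -70 to +66), where it is gripped across; +x to the nose, z up. The head is 46 mm wide from x = +66; its 90 degree bird's-mouth (V symmetric about x) takes an upright corner: apex x = +90, prong ends x = 109, y = +-19 and x = 101, y = +-27; handle end x = -172 mm.
- stick_mouth (a point): Apex of the push stick's bird's-mouth, at x = +90 mm, half way up its thickness (9 mm). With the stick firmly gripped at its origin (some 90 N), stick and arm together yield roughly 0.2 to 0.3 mm per newton of load at this point; sliding friction of block on table and fence takes about 2 to 5 N of feed.
- stick_heel (a point): Point in the push stick's handle end, at x = -155, y = -10 mm, half way up its thickness.
- mallet: Bystander: turned dark wooden carver's mallet standing on its head on the bench left of the table, 86 mm across, 215 mm high; origin at its foot.
- gouge: Bystander: carving gouge lying on the bench right of the table, 250 mm long, origin between handle and blade.
- spanner: Bystander: flat steel collet spanner, 137 mm long, 6 mm thick, lying on the front left part of the router table; origin in its middle.
- stop: Dark wooden stop block on the outfeed fence: reaches 35 mm out from the fence face, 34 mm long, rises to 108 mm above the top (knob to 128). Origin: in the plane of its face, on the table's x = 0 line at bench level; axes as the table's. Its T-track clamp is only nipped up: press the block home on it with 4 to 8 N; from about 10 N it slides along.
Not all that is in view belongs to the job. Of the things that look like the block, the larger one is meant.

How it is judged (in metres and radians):
On the way, in this order (a step that is already met when the one before it is completed fails the run):
1. the block lies flat along the infeed fence (both ends within 2 mm), brought there by the push stick, its leading end not yet past the throat's near edge (x of each of block_lead, block_tail in the frame of router_table above 0.073 m and y of block_lead in the frame of router_table below -0.012 m and contact force between push_stick and block above 0.3 N), for 0.1 s.
2. the push stick feeds the block across the throat while it is kept pressed on the fence (over 3 N) (x of each of block_lead, block_tail in the frame of router_table above 0.073 m and y of block_lead in the frame of router_table above 0 m and contact force between block and fence above 3 N and contact force between push_stick and block above 0.5 N and contact force between push_stick and the fingers above 1 N), for 1.5 s.
3. the push stick presses the block home on the stop (over 4 N), still against the fence (x of each of block_lead, block_tail in the frame of router_table above 0.073 m and contact force between block and stop above 4 N and contact force between push_stick and block above 1 N), for 0.2 s.
At the end, for the whole second after the job is handed in: The block rests with both ends of its fence side within 2 mm of the fence and its leading end within 2 mm of the stop, which has moved less than 2 mm; the released push stick lies flat, at rest, on the router table's top with mouth and heel on its front part (x below 0 there) (x of each of block_lead, block_tail in the frame of router_table above 0.073 m and y of block_lead in the frame of stop_face above -0.002 m and linear speed of each of block, push_stick below 0.01 m/s and distance of stop_face from where it was at the start of the episode below 0.002 m and x of each of stick_mouth, stick_heel in the frame of router_table below 0 m and z of push_stick in the frame of router_table between 0.026 and 0.034 m and angle between push_stick's own z axis and vertical below 0.06 rad and angle between block's own z axis and vertical below 0.05 rad); the robot touches nothing.
It fails at once if the gripper or arm touches the block (it is worked with the push stick only) (contact force between any of the fingers, the arm and block above 0.5 N).
It fails at once if either end of the block's fence side stands more than 3 mm off the fence line once its leading end has passed the near edge of the fence's throat (y of block_lead in the frame of router_table above -0.012 m and x of any of block_lead, block_tail in the frame of router_table below 0.072 m).
It fails at once if the block is pressed on the fence with more than 10 N once its leading end has passed the throat's near edge (before that, more than 25 N) (contact force between block and fence above 25 N or (y of block_lead in the frame of router_table above -0.012 m and contact force between block and fence above 10 N)).
It fails at once if the stop block is shifted by more than 2 mm (distance of stop_face from where it was at the start of the episode above 0.002 m).
It fails at once if the mallet, the gouge or the spanner is moved by more than 15 mm (distance of any of mallet, gouge, spanner from where it was at the start of the episode above 0.015 m).
It also fails if it takes over 72 s, if anything falls off the work surface, if the arm or the gripper's body presses on something with over 40 N, if the wrist force passes 120 N, or if a joint passes its speed limit or range.

### The arm

A 6-joint arm with a two-finger parallel gripper is mounted at the origin on the work surface. World frame = base frame: x ahead of the robot, y to its left, z up, the work surface at z = 0. Lengths are in m, angles in degrees, forces in N, time in s.
With the tool pointing down it reaches from about 0.4 to 0.825 m from the base axis. Payload 7 kg.
Tool frame: the origin (TCP) lies midway between the tips of the shut fingers; the grasp point (between the pads) lies 19 mm behind it; z points along the fingers, y is the line along which they close (so a half turn about z gives the same grasp; the last joint's range is limited). The gripper opens to 88 mm and grips with 3 to 60 N. Pads are 19 mm wide; open, the fingers measure 130 mm over their backs; the gripper's body (78 mm by 193 mm) begins 47 mm behind the grasp point.
Start: joints at [80.392, 20.546, 0.682, 0, -70.136, -16.507], TCP at [0.297, 0.606, 0.191] pointing down, gripper open.
Joint ranges: [-176.03, 176.03], [-82.01, 121.73], [-58.28, 71.71], [-173.87, 95.51], [-174.79, -0.11], [-173.66, 173.66]. Speed limits (degrees/s): [136.94, 136.94, 172.46, 180, 180, 180].

### API

Orientations are given as [roll, pitch, yaw] about the fixed x, y, z axes, in that order (R = Rz(yaw) Ry(pitch) Rx(roll)).
In Python, from plant import ctrl gives the robot as it stands. The module is installed in compiled form; this text tells all that it offers.
- The arm moves only by the tool send_rows, never from a script. Its argument "plan" is a list that holds one entry, the list of rows, each a list of 6 numbers: the shift along the tool's x, y, z in normalised numbers (1 is 75 cm), then the turn, a rotation vector about the tool's x, y, z in parts of the range, where 1.0 means pi/2 rad. A call has 1 to 8 rows; each row is the pose to reach, as a shift and turn from the pose commanded when the call began, along the tool's axes at that moment; what a row does not reach only later rows make up. A row lasts 1/12 s, in which the tool goes at most 41.7 mm and 7.16 degrees, less where a joint would pass 70% of its speed; a pose out of reach is approached as far as the arm can. A call with a gripper value outside its range is refused whole. "fingers" is the opening, from 0 (shut) to 1 (fully open), set as the call begins (left out, the last holds). The fingers move at their own pace and stop on an object; the grip force is fixed at half the most. Time passes only in rows, so rows that repeat a pose let the fingers close. It gives the time, the measured TCP pose, the force, the opening and the grip force at its end, in the units of the state.
- ctrl.get_obs(): the state, without advancing time (a new reading comes with each control period).
- ctrl.snapshot(name): name is "side" or "top" or "wrist"; returns a dict with "img" (480x640x3 uint8, red, green, blue), "K" (3x3 intrinsics, pixels), "pose" (4x4, takes a point from camera to world coordinates). Camera axes: x right, y down, z forward; pixel columns grow to the right and rows downward; lengths in m; the calibration is good to about 2 mm. A picture is of the moment at which its call begins. There is no depth.
- ctrl.close_job(): hands the job in; it is judged then, once.
The state is a dict: "clock": time; "joint_pos": joint angles; "qvel": joint speeds; "tau": joint torques, N m; "tool_pos": TCP position; "orientation": TCP orientation; "force": force on the tool from outside, world axes, zero at the start; "moment": the same for the moment, N m; "opening": finger opening in m; "gripper_force": force on a finger pad.
Only numpy, scipy, OpenCV 4.12 (cv2) and the standard library are available. Lean on these libraries where they do the work, as an engineer would, in place of code of your own. Each camera call takes 0.05 s, during which the arm holds its last target. There are 200 camera calls.

## Working session

There is one attempt and no reset: what is moved stays moved. The work goes in short steps, Python scripts to look and compute and a tool call to move; the robot and the scene stay as the last step left them, time stands still between calls to the robot, and variables do not carry over. Pictures are saved under pics/ and viewed, at most 10 in all, crops included, and the job is handed in when it is done.

Besides the shell and the picture viewer there is one more tool, called after ">>>" as name(argument=value, ...), one argument or row to a line, values as JSON. send_rows: Moves the arm, as the interface text tells. Its arguments: {"type":"object","properties":{"plan":{"type":"array","items":{"type":"array","items":{"type":"array","items":{"type":"number"}}}},"fingers":{"type":"number"}},"required":["plan"]}

```bash
mkdir -p pics
python3 - <<'E'
from plant import ctrl
import cv2,numpy as np
print(ctrl.get_obs())
for n in("top","side"):
    s=ctrl.snapshot(n); cv2.imwrite(f"pics/{n}0.png",s["img"][:,:,::-1]); np.savez(f"{n}0.npz",**s)
    print(n,s["K"],s["pose"])
E
```

```text
{'clock': 0.0, 'joint_pos': array([ 8.03909384e+01,  2.05909131e+01,  6.33630290e-01, -1.91628642e-02,
       -7.01370379e+01, -1.65058689e+01]), 'qvel': array([ 0.04991925,  0.02651456,  0.05965053,  0.00537704, -0.03061502,
        0.05668447]), 'tau': array([ 1.42080757e-03, -5.82723856e+01,  2.93050396e+01,  6.99701115e+00,
        7.12331981e-03, -1.60876893e-04]), 'tool_pos': array([0.29692038, 0.60556922, 0.19053056]), 'orientation': array([ 1.79904448e+02, -9.52824349e-03, -2.61214484e+01]), 'force': array([-0.5593401 , -0.40322278, -0.55168973]), 'moment': array([ 0.00637732, -0.00484218, -0.01865217]), 'gripper_force': 0.0, 'opening': 0.08719180330494641}
top [[464.21208463   0.         314.17331444]
 [  0.         464.21208463 232.06449337]
 [  0.           0.           1.        ]] [[ 0.01651184 -0.98772062  0.15535554  0.30713276]
 [-0.99969521 -0.01916063 -0.01556774  0.02226141]
 [ 0.01835329 -0.15505114 -0.98773595  1.16627516]
 [ 0.          0.          0.          1.        ]]
side [[589.10722122   0.         320.00905317]
 [  0.         589.10722122 247.86747783]
 [  0.           0.           1.        ]] [[ 0.95322675 -0.17826673  0.24408961  0.08737556]
 [-0.30133274 -0.49740773  0.81350116 -1.21489945]
 [-0.02360813 -0.84900325 -0.52785995  0.87820135]
 [ 0.          0.          0.          1.        ]]
```

View pics/top0.png

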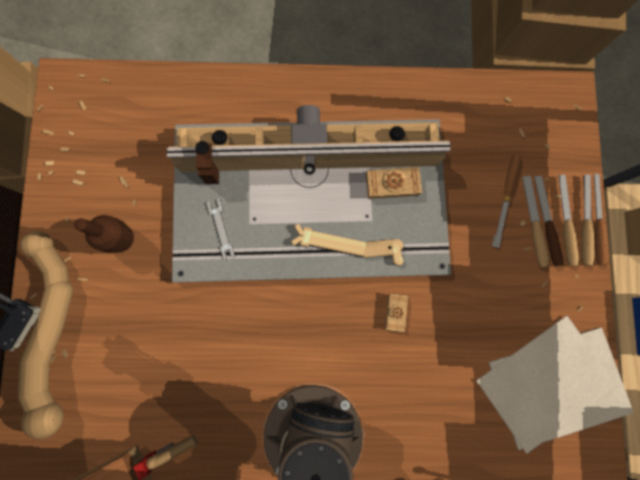

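View pics/side0.png

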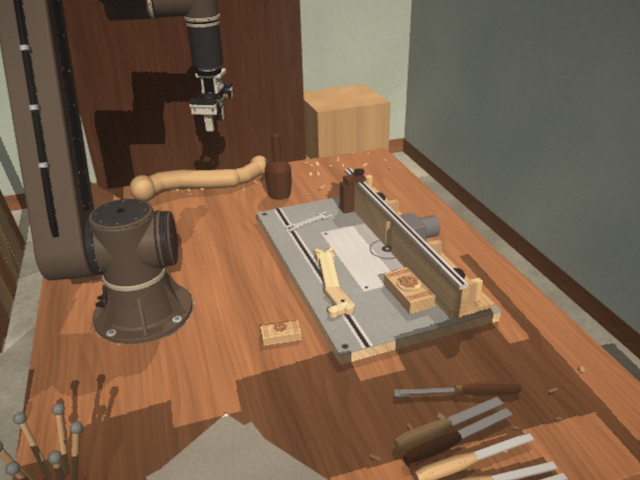

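The top view shows the table at px (173–450, 122–280), the block at about (394,182), the stick from nose (300,237) to handle (400,250), and the stop at (207,165). Next I'll enlarge both views.

Run:
```python
import cv2,numpy as np
a=cv2.imread("pics/top0.png")[110:290,280:460]
b=cv2.imread("pics/top0.png")[110:290,160:340]
f=lambda a:cv2.resize(a,None,fx=4.4,fy=3.3,interpolation=cv2.INTER_CUBIC)
a=cv2.resize(a[:,:],(600,600),interpolation=cv2.INTER_CUBIC);cv2.imwrite("pics/c1.png",a)
b=cv2.resize(b,(600,600),interpolation=cv2.INTER_CUBIC);cv2.imwrite("pics/c2.png",b)
```

```text
(no output)
```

View pics/c1.png

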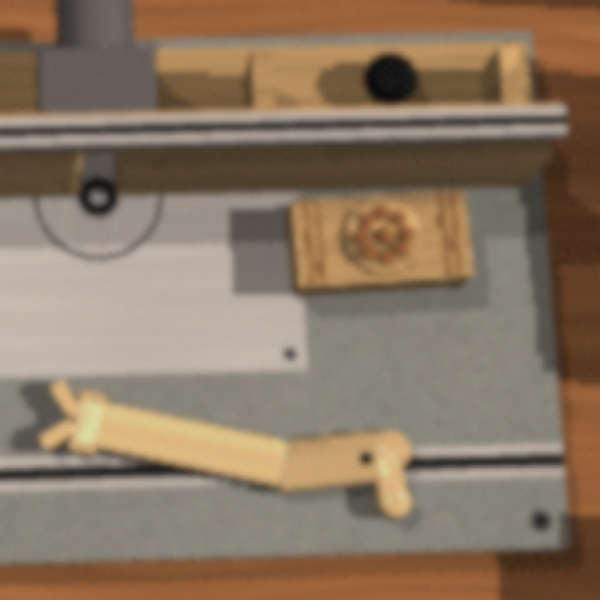

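View pics/c2.png

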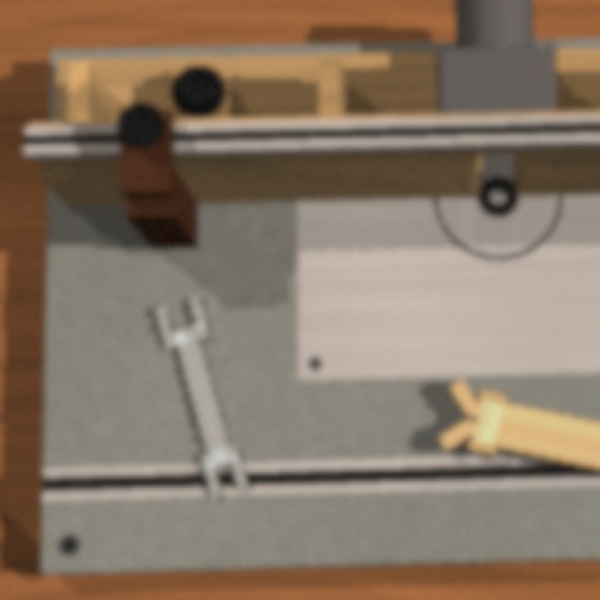

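```bash
cat > h.py <<'E'
import numpy as np,cv2
from scipy.optimize import least_squares
from scipy.spatial.transform import Rotation as R
def ray(s,px,z):
    K,T=s["K"],s["pose"]; d=T[:3,:3]@np.linalg.solve(K,[px[0],px[1],1.]); c=T[:3,3]
    return c+d*(z-c[2])/d[2]
def proj(s,P):
    K,T=s["K"],s["pose"]; c=(np.atleast_2d(P)-T[:3,3])@T[:3,:3]; u=c@K.T; return u[:,:2]/u[:,2:]
def place(p,L): # p=x,y,yaw ; L local pts (N,3) with world z
    L=np.asarray(L,float); c,s_=np.cos(p[2]),np.sin(p[2])
    return np.c_[p[0]+c*L[:,0]-s_*L[:,1],p[1]+s_*L[:,0]+c*L[:,1],L[:,2]]
def fit(obs,p0): # obs list of (snap,L,px)
    f=lambda p:np.concatenate([(proj(s,place(p,L))-px).ravel() for s,L,px in obs])
    r=least_squares(f,p0); return r.x,r.fun.reshape(-1,2).round(1)
E
python3 - <<'E'
from h import *
t=np.load("top0.npz")
c1=lambda *p:np.array(p)/3.3333+[280-.35,110-.35]
c2=lambda *p:np.array(p)/3.3333+[160-.35,110-.35]
P=np.r_[c1([570,548]),c2([41,573]),c1([532,35]),c2([50,48])]
print("table corners",[ray(t,p,.03)[:2].round(4) for p in P])
L=[[-.2,-.34,.03],[-.2,.34,.03],[.2,-.34,.03],[.2,.34,.03]]
p,r=fit([(t,L,P)],[.6,0,0]);print("table",p,np.degrees(p[2]),r.tolist())
# fence foot
print("fence foot",[ray(t,q,.03)[:2].round(4) for q in np.r_[c1([520,186]),c2([60,205]),c2([400,195])]])
B=c1([298,291],[472,277],[468,190],[292,202])
print("block",[ray(t,q,.064)[:2].round(4) for q in B])
Lb=[[-.033,.065,.064],[-.033,-.065,.064],[.033,-.065,.064],[.033,.065,.064]]
b,r=fit([(t,Lb,B)],[.62,-.2,0]);print("block",b,np.degrees(b[2]),r.tolist())
S=c1([62,382],[43,445],[105,400],[95,450],[285,440],[280,490],[366,457])
print("stick",[ray(t,q,.048)[:2].round(4) for q in S])
print("stop",[ray(t,q,.138)[:2].round(4) for q in c2([121,193],[172,190])],[ray(t,q,.03)[:2].round(4) for q in c2([195,244],[150,240])])
E
```

```text
table corners [array([ 0.388 , -0.3327]), array([0.3578, 0.3471]), array([ 0.7854, -0.3146]), array([0.7585, 0.3658])]
table [0.57242254 0.01634655 0.04315227] 2.472443053883395 [[-0.3, 0.3], [-0.1, -0.1], [0.0, -0.6], [0.4, 0.4]]
fence foot [array([ 0.6636, -0.3023]), array([0.6343, 0.3504]), array([0.6478, 0.0944])]
block [array([ 0.5698, -0.1275]), array([ 0.583 , -0.2555]), array([ 0.649 , -0.2538]), array([ 0.637 , -0.1232])]
block [ 0.60967168 -0.18998394  0.08632331] 4.945961528116781 [[0.2, -0.6], [0.8, 0.2], [-0.8, 0.3], [-0.3, 0.0]]
stick [array([0.5016, 0.0439]), array([0.4548, 0.0567]), array([0.4888, 0.0121]), array([0.4518, 0.0187]), array([ 0.4618, -0.1199]), array([ 0.425 , -0.1163]), array([ 0.4504, -0.1792])]
stop [array([0.6126, 0.2782]), array([0.6155, 0.2436])] [array([0.6062, 0.2475]), array([0.6086, 0.2814])]
```

```bash
cat >> h.py <<'E'
TB=(.5724,.0163,.04315)
def t2w(x,y,z=0): return place(TB,[[x,y,z]])[0]
def w2t(p): 
    c,s=np.cos(TB[2]),np.sin(TB[2]); d=np.array(p[:2])-TB[:2]; return np.array([c*d[0]+s*d[1],-s*d[0]+c*d[1]])
def cmd(o,pos,yaw):
    A=R.from_euler("xyz",o["orientation"],degrees=True); B=R.from_euler("xyz",[180,0,yaw],degrees=True)
    print("shift cm",(A.inv().apply(np.array(pos)-o["tool_pos"])*100).round(2),"rot",(A.inv()*B).as_rotvec(degrees=True).round(2))
E
python3 - <<'E'
from h import *
from plant import ctrl
o=ctrl.get_obs(); cmd(o,[.457,-.051,.29],-101.7)
t=np.load("top0.npz")
print("mallet",ray(t,(115,234),.05),"spanner",w2t(ray(t,(214,203),.036)),w2t(ray(t,(227,256),.036)))
E
```

```text
shift cm [43.28 51.92 -9.85] rot [ 7.000e-02 -6.000e-02  7.558e+01]
mallet [0.46865149 0.48532697 0.05      ] spanner [-0.00910044  0.23834047] [-0.14189613  0.2059079 ]
```

Careful with the scale: shifts go in shares of 75 cm and turns go in shares of pi/2 rad. That gives: 21.6 cm / 75 = 0.288, 18.5 cm / 75 = 0.2467, 42 degrees / 90 = 0.4667.

>>> send_rows(
  plan=[
    [[0,0,-0.0533,0,0,0],[0,0,-0.1067,0,0,0],[0.0533,0.064,-0.1333,0,0,0.0778],[0.0933,0.1133,-0.1333,0,0,0.1556],[0.1333,0.16,-0.1333,0,0,0.2333],[0.1733,0.2067,-0.1333,0,0,0.3111],[0.2067,0.2467,-0.1333,0,0,0.3889],[0.24,0.288,-0.1333,0,0,0.4667]],
  ],
)

```text
clock: 0.77
tool_pos: [0.3559, 0.3633, 0.2911]
orientation: [180.0, -0.0, -68.4]
force: [1.0, -0.5, 0.8]
opening: 0.0877
gripper_force: 0.0
```

Run:
```python
from h import *
from plant import ctrl
o=ctrl.get_obs(); print(o["tool_pos"],o["orientation"],o["force"]);cmd(o,[.457,-.051,.2],-101.7)
```

```text
[0.35588536 0.36326328 0.29109396] [ 1.79984869e+02 -7.61208529e-03 -6.84400306e+01] [ 0.96893539 -0.5119971   0.7640719 ]
shift cm [42.24  5.82  9.12] rot [ 1.000e-02 -1.000e-02  3.326e+01]
```

In the tool's units: 42.2 cm / 75 = 0.5627, 36 cm / 75 = 0.48, 33.3 degrees / 90 = 0.37.

>>> send_rows(
  plan=[
    [[0.0533,0.008,0,0,0,0.0667],[0.16,0.0213,0.0267,0,0,0.1333],[0.2667,0.0373,0.04,0,0,0.2],[0.3733,0.0533,0.0533,0,0,0.2667],[0.48,0.0667,0.08,0,0,0.3222],[0.5627,0.0773,0.1213,0,0,0.37],[0.5627,0.0773,0.1213,0,0,0.37],[0.5627,0.0773,0.1213,0,0,0.37]],
  ],
)

```text
clock: 1.43
tool_pos: [0.4344, 0.0484, 0.2278]
orientation: [-180.0, 0.0, -101.4]
force: [0.3, 0.7, -0.1]
opening: 0.0874
gripper_force: 0.0
```

>>> send_rows(
  plan=[
    [[0,0,0,0,0,0],[0,0,0,0,0,0],[0,0,0,0,0,0],[0,0,0,0,0,0]],
  ],
)

```text
clock: 1.77
tool_pos: [0.4347, 0.0511, 0.2282]
orientation: [-180.0, 0.0, -101.4]
force: [-0.2, 0.6, -0.6]
opening: 0.0878
gripper_force: 0.0
```

Run:
```python
from h import *
from plant import ctrl
s=ctrl.snapshot("wrist"); np.savez("w1.npz",**s)
im=s["img"][:,:,::-1].copy()
cv2.imwrite("pics/w1.png",im)
o=ctrl.get_obs(); print(o["tool_pos"],o["orientation"],o["force"],s["K"],s["pose"].round(3))
for x,y in((109,19),(109,-19),(101,27),(101,-27),(66,17),(66,-17),(-70,17),(-70,-17),(90,0),(-172,0)):
    print(x,y,proj(s,place((.457,-.051,np.radians(78.3)),[[x/1e3,y/1e3,.048]])).round(0))
```

```text
[0.4347031  0.05142438 0.22828037] [-1.79977809e+02  2.52739557e-02 -1.01318387e+02] [0.55512388 0.2435889  0.66492679] [[382.83703889   0.         318.44688066]
 [  0.         382.83703889 234.0411734 ]
 [  0.           0.           1.        ]] [[-0.98   0.191  0.056  0.421]
 [ 0.199  0.941  0.273 -0.022]
 [-0.001  0.279 -0.96   0.421]
 [ 0.     0.     0.     1.   ]]
109 19 [[296. 214.]]
109 -19 [[258. 214.]]
101 27 [[304. 207.]]
101 -27 [[250. 206.]]
66 17 [[294. 171.]]
66 -17 [[259. 171.]]
-70 17 [[292.  14.]]
-70 -17 [[253.  14.]]
90 0 [[277. 196.]]
-172 0 [[ 268. -130.]]
```

View pics/w1.png

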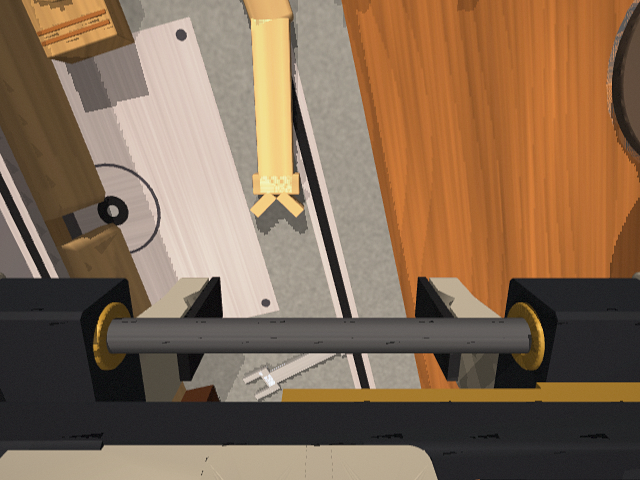

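The wrist view shows the stick's prongs at (258,218) and (298,218), and the shank's end at row 18. That puts the stick about 3.5 mm further towards its nose, with its origin near (0.4585, -0.0475) and yaw near 79°.

Run:
```python
from h import *
from plant import ctrl
o=ctrl.get_obs(); cmd(o,[.4585,-.0475,.034],-101)
```

```text
shift cm [ 9.24 -4.27 19.43] rot [-0.02  0.03 -0.32]
```

In the tool's units: 16.5 cm / 75 = 0.22, 15 cm / 75 = 0.2, 0.3 degrees / 90 = 0.0033.

>>> send_rows(
  plan=[
    [[0.04,-0.0187,0.0133,0,0,0],[0.08,-0.0373,0.04,0,0,0],[0.1227,-0.0573,0.08,0,0,0.0033],[0.1227,-0.0573,0.12,0,0,0.0033],[0.1227,-0.0573,0.16,0,0,0.0033],[0.1227,-0.0573,0.2,0,0,0.0033],[0.1227,-0.0573,0.22,0,0,0.0033],[0.1227,-0.0573,0.22,0,0,0.0033]],
  ],
)

```text
clock: 2.48
tool_pos: [0.4563, -0.0477, 0.06]
orientation: [179.7, -0.1, -101.6]
force: [-0.1, 0.6, -0.1]
opening: 0.0879
gripper_force: 0.0
```

>>> send_rows(
  plan=[
    [[0,0,0,0,0,0],[0,0,0,0,0,0],[0,0,0,0,0,0]],
  ],
)

```text
clock: 2.73
tool_pos: [0.4599, -0.0475, 0.0645]
orientation: [-179.9, 0.1, -101.6]
force: [-0.1, 0.3, 0.4]
opening: 0.088
gripper_force: 0.0
```

Run:
```python
from h import *
from plant import ctrl
o=ctrl.get_obs(); print(o["tool_pos"],o["orientation"]);cmd(o,[.4585,-.0475,.034],-101)
```

```text
[ 0.45993072 -0.0474959   0.06454615] [-1.79851416e+02  6.73820002e-02 -1.01632877e+02]
shift cm [0.03 0.15 3.05] rot [-0.15  0.07 -0.63]
```

In the tool's units: 3 cm / 75 = 0.04, 0.15 cm / 75 = 0.002, -0.6 degrees / 90 = -0.0067.

>>> send_rows(
  plan=[
    [[0,0.002,0.0133,0,0,-0.0067],[0,0.002,0.0267,0,0,-0.0067],[0,0.002,0.036,0,0,-0.0067],[0,0.002,0.04,0,0,-0.0067],[0,0.002,0.04,0,0,-0.0067],[0,0.002,0.04,0,0,-0.0067]],
  ],
)

```text
clock: 3.23
tool_pos: [0.4575, -0.048, 0.0335]
orientation: [-180.0, 0.0, -101.1]
force: [-0.1, -0.1, 0.1]
opening: 0.0877
gripper_force: 0.0
```

>>> send_rows(
  plan=[
    [[0,0,0,0,0,0],[0,0,0,0,0,0],[0,0,0,0,0,0],[0,0,0,0,0,0],[0,0,0,0,0,0],[0,0,0,0,0,0],[0,0,0,0,0,0],[0,0,0,0,0,0]],
  ],
  fingers=0,
)

```text
clock: 3.9
tool_pos: [0.4571, -0.0481, 0.033]
orientation: [180.0, -0.0, -101.1]
force: [-0.1, 1.2, -0.2]
opening: 0.0397
gripper_force: 0.0
```

>>> send_rows(
  plan=[
    [[0,0,0,0,0,0],[0,0,0,0,0,0],[0,0,0,0,0,0]],
  ],
)

```text
clock: 4.15
tool_pos: [0.4571, -0.0481, 0.033]
orientation: [180.0, -0.0, -101.1]
force: [-0.0, -0.5, -0.3]
opening: 0.0198
gripper_force: 0.0
```

Run:
```python
from h import *
from plant import ctrl
o=ctrl.get_obs(); print(o["opening"],o["gripper_force"],o["force"])
s=ctrl.snapshot("side"); t=ctrl.snapshot("top")
a=cv2.resize(s["img"][200:340,230:400,::-1],(480,400),interpolation=cv2.INTER_CUBIC)
w=ctrl.snapshot("wrist")
b=cv2.resize(w["img"][:,:,::-1],(320,240)); 
c=np.zeros((400,800,3),np.uint8); c[:,:480]=a; c[:240,480:]=b
d=cv2.resize(t["img"][190:290,280:420,::-1],(320,160)); c[240:,480:]=d
cv2.imwrite("pics/g1.png",c)
```

```text
0.019774219896926144 0.0 [-0.01875572 -0.50607724 -0.26885151]
```

View pics/g1.png

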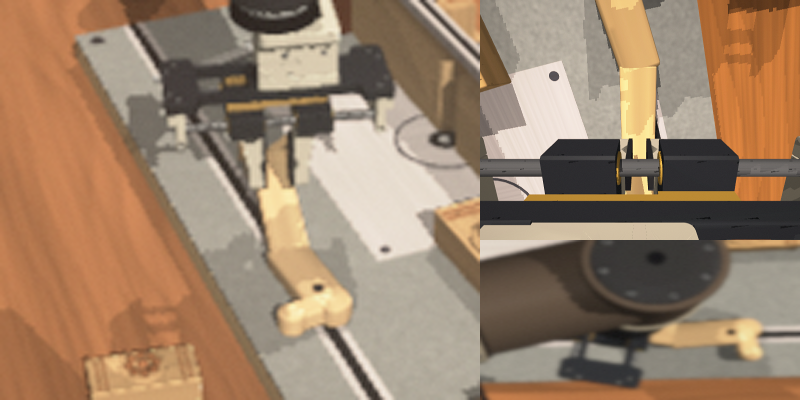

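The picture shows the fingers astride the shank, still closing, at about (250–300, 180). I'll let them finish.

>>> send_rows(
  plan=[
    [[0,0,0,0,0,0],[0,0,0,0,0,0]],
  ],
)

```text
clock: 4.47
tool_pos: [0.4571, -0.0481, 0.033]
orientation: [-180.0, -0.0, -101.1]
force: [0.8, 0.3, -1.1]
opening: 0.0007
gripper_force: 0.0
```

Run:
```python
from h import *
from plant import ctrl
o=ctrl.get_obs(); print(o["opening"],o["gripper_force"],o["force"],o["joint_pos"])
c=np.zeros((600,800,3),np.uint8)
for n,(x0,y0,w,h),k,(X,Y) in(("side",(290,220,80,110),5,(0,0)),("wrist",(220,150,200,150),2,(400,0)),("top",(270,190,130,90),3,(400,300))):
    s=ctrl.snapshot(n); np.savez(n+"2.npz",**s); im=s["img"][:,:,::-1]
    a=cv2.resize(im[y0:y0+h,x0:x0+w],None,fx=k,fy=k,interpolation=cv2.INTER_CUBIC)
    q=(proj(s,o["tool_pos"])[0]-[x0,y0])*k; print(n,proj(s,o["tool_pos"]))
    cv2.drawMarker(a,tuple(int(v) for v in q),(0,0,255),0,14,1)
    L=np.array([[x/1e3,y/1e3,.048] for x,y in((-70,17),(66,17),(66,-17),(-70,-17))])
    P=((proj(s,place((.4585,-.0475,np.radians(79)),L))-[x0,y0])*k).astype(np.int32)
    cv2.polylines(a,[P],True,(255,0,0),1)
    c[Y:Y+a.shape[0],X:X+a.shape[1]]=a[:600-Y,:800-X]
cv2.imwrite("pics/g2.png",c)
```

```text
0.0006972156473174685 0.0 [ 0.80252989  0.28453925 -1.11075261] [ 1.86576014e+01  1.02965926e+01 -3.77126665e+01  1.50869895e-03
 -4.19901256e+01 -2.97751114e+01]
side [[328.25510539 276.13853027]]
wrist [[320.98547927 266.78152798]]
top [[335.28585767 243.80755801]]
```

View pics/g2.png

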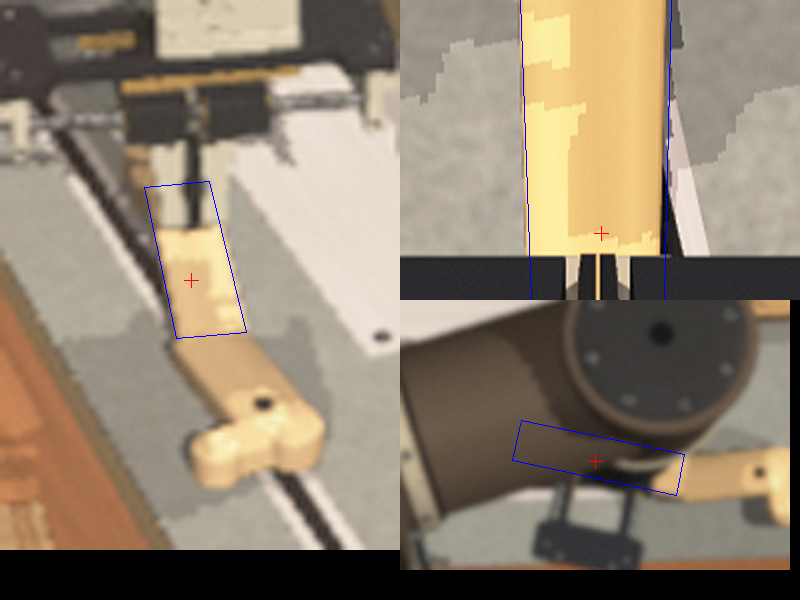

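Run:
```python
from h import *
s=np.load("side2.npz"); t=np.array([.4571,-.0481,0])
for z in(.033,.04,.048,.055,.06,.065): print(z,proj(s,t+[0,0,z]).round(1))
s0=np.load("side0.npz"); y=np.radians(-26.12); ty=np.array([np.sin(y),-np.cos(y),0])
for z in(.19,.21,.23): print(z,proj(s0,[np.array([.2969,.6056,z])+k*.05*ty for k in(-1,0,1)]).round(1).tolist())
a=cv2.resize(s0["img"][80:150,180:240,::-1],(480,560),interpolation=cv2.INTER_CUBIC)
b=cv2.resize(s["img"][235:285,305:345,::-1],(320,400),interpolation=cv2.INTER_CUBIC)
c=np.zeros((560,800,3),np.uint8);c[:,:480]=a;c[:400,480:]=b
cv2.imwrite("pics/f.png",c)
```

```text
0.033 [[328.3 276.1]]
0.04 [[328.2 273.8]]
0.048 [[328.2 271.2]]
0.055 [[328.1 268.9]]
0.06 [[328.1 267.2]]
0.065 [[328.  265.6]]
0.19 [[221.1, 130.8], [216.6, 136.4], [211.9, 142.2]]
0.21 [[220.4, 125.0], [215.9, 130.5], [211.2, 136.2]]
0.23 [[219.8, 119.1], [215.2, 124.5], [210.4, 130.1]]
```

View pics/f.png

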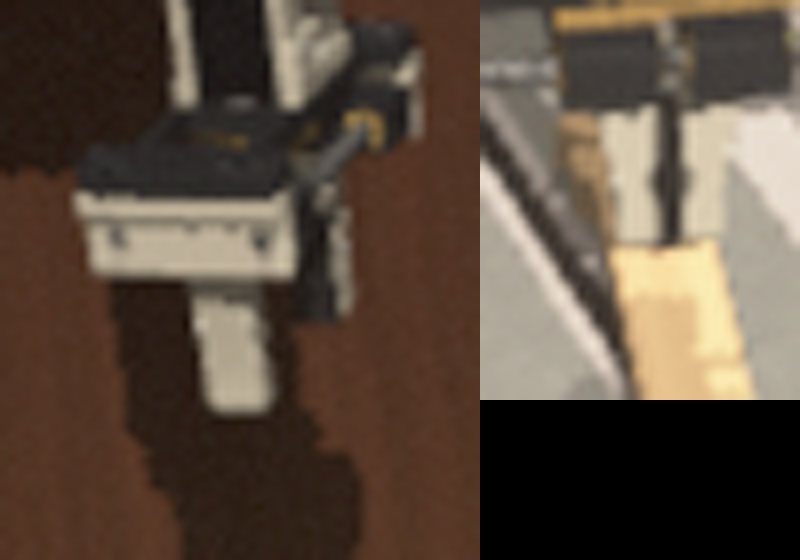

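The side view puts the shut fingertips at (328,265), about 33 mm above where the reported TCP projects. The opening picture shows the same offset. So the reported TCP lies roughly 33 mm beyond the real tips, and the fingers closed above the stick. I'll reopen them and go lower, watching the force.

>>> send_rows(
  plan=[
    [[0,0,0,0,0,0],[0,0,0,0,0,0],[0,0,0,0,0,0],[0,0,0,0,0,0],[0,0,0,0,0,0],[0,0,0,0,0,0],[0,0,0,0,0,0],[0,0,0,0,0,0]],
  ],
  fingers=0.8,
)

```text
clock: 5.28
tool_pos: [0.4571, -0.0481, 0.033]
orientation: [-180.0, -0.0, -101.1]
force: [-0.2, -0.5, 0.1]
opening: 0.0484
gripper_force: 0.0
```

In the tool's units: 2 cm / 75 = 0.0267, 1.5 cm / 75 = 0.02.

>>> send_rows(
  plan=[
    [[0.0007,-0.0013,0,0,0,0],[0.0007,-0.0013,0,0,0,0],[0.0007,-0.0013,0.0067,0,0,0],[0.0007,-0.0013,0.0133,0,0,0],[0.0007,-0.0013,0.02,0,0,0],[0.0007,-0.0013,0.0267,0,0,0],[0.0007,-0.0013,0.0267,0,0,0]],
  ],
)

```text
clock: 5.87
tool_pos: [0.4571, -0.049, 0.0117]
orientation: [179.9, -0.1, -101.1]
force: [-0.2, 0.4, -0.7]
opening: 0.0703
gripper_force: 0.0
```

>>> send_rows(
  plan=[
    [[0,0,0.0027,0,0,0],[0,0,0.0053,0,0,0],[0,0,0.008,0,0,0],[0,0,0.0107,0,0,0],[0,0,0.0107,0,0,0],[0,0,0.0107,0,0,0]],
  ],
)

```text
clock: 6.37
tool_pos: [0.458, -0.0488, 0.0049]
orientation: [180.0, -0.0, -101.1]
force: [-0.5, 0.3, -0.8]
opening: 0.07
gripper_force: 0.0
```

In the tool's units: 0.5 cm / 75 = 0.0067, 0.4 cm / 75 = 0.0053.

>>> send_rows(
  plan=[
    [[0,0,0.0027,0,0,0],[0,0,0.0053,0,0,0],[0,0,0.0067,0,0,0],[0,0,0.0067,0,0,0]],
  ],
)

```text
clock: 6.7
tool_pos: [0.4578, -0.0488, -0.0003]
orientation: [180.0, -0.0, -101.1]
force: [-0.1, 0.2, 0.5]
opening: 0.0703
gripper_force: 0.0
```

>>> send_rows(
  plan=[
    [[0,0,0,0,0,0],[0,0,0,0,0,0],[0,0,0,0,0,0],[0,0,0,0,0,0],[0,0,0,0,0,0],[0,0,0,0,0,0],[0,0,0,0,0,0],[0,0,0,0,0,0]],
  ],
  fingers=0,
)

```text
clock: 7.37
tool_pos: [0.458, -0.0488, 0.0]
orientation: [-180.0, 0.0, -101.1]
force: [-0.3, -0.0, 1.1]
opening: 0.0336
gripper_force: 30.0
```

Run:
```python
from h import *
from plant import ctrl
o=ctrl.get_obs(); p=t2w(-.138,-.203,.060); print(p); cmd(o,p,-177.53)
```

```text
[ 0.44328518 -0.1924639   0.06      ]
shift cm [14.38 -1.32 -6.  ] rot [-0.    0.   76.41]
```

In the tool's units: 11 cm / 75 = 0.1467, 9 cm / 75 = 0.12, 38.4 degrees / 90 = 0.4267.

>>> send_rows(
  plan=[
    [[0,0,-0.0133,0,0,0],[0,0,-0.04,0,0,0],[0.0133,0,-0.0667,0,0,0.0667],[0.04,-0.0027,-0.08,0,0,0.1389],[0.0667,-0.0053,-0.08,0,0,0.2111],[0.0933,-0.008,-0.08,0,0,0.2833],[0.12,-0.0107,-0.08,0,0,0.3556],[0.1467,-0.0133,-0.08,0,0,0.4267]],
  ],
)

```text
clock: 8.03
tool_pos: [0.4462, -0.1595, 0.06]
orientation: [180.0, 0.0, -139.8]
force: [-0.0, -1.0, -2.2]
opening: 0.0339
gripper_force: 30.0
```

Run:
```python
from h import *
from plant import ctrl
o=ctrl.get_obs(); p=t2w(-.138,-.203,.060);print(o["opening"],o["gripper_force"],o["force"],o["moment"]); cmd(o,p,-177.53)
```

```text
0.033854239768722 29.99237358570099 [-0.02782834 -1.01073121 -2.17184725] [ 0.0740383  -0.20440756  0.00182463]
shift cm [ 2.35 -2.33 -0.  ] rot [1.00e-02 1.00e-02 3.77e+01]
```

In the tool's units: 2.35 cm / 75 = 0.0313, -2.33 cm / 75 = -0.0311, 37.4 degrees / 90 = 0.4156.

>>> send_rows(
  plan=[
    [[0.0067,-0.0067,0,0,0,0.0667],[0.0133,-0.0133,0,0,0,0.1389],[0.02,-0.02,0,0,0,0.2111],[0.0267,-0.0267,0,0,0,0.2833],[0.0313,-0.0311,0,0,0,0.3556],[0.0313,-0.0311,0,0,0,0.4156],[0.0313,-0.0311,0,0,0,0.4156],[0.0313,-0.0311,0,0,0,0.4156]],
  ],
)

```text
clock: 8.7
tool_pos: [0.4436, -0.1916, 0.0598]
orientation: [180.0, -0.0, -176.8]
force: [-0.3, 0.2, -1.5]
opening: 0.0337
gripper_force: 30.0
```

In the tool's units: 5.5 cm / 75 = 0.0733, 5 cm / 75 = 0.0667.

>>> send_rows(
  plan=[
    [[0,0,0.0133,0,0,0],[0,0,0.0267,0,0,0],[0,0,0.04,0,0,0],[0,0,0.0533,0,0,0],[0,0,0.0667,0,0,0],[0,0,0.0733,0,0,0],[0,0,0.0733,0,0,0],[0,0,0.0733,0,0,0]],
  ],
)

```text
clock: 9.37
tool_pos: [0.4438, -0.1915, 0.005]
orientation: [-180.0, -0.0, -176.8]
force: [0.3, 0.7, -0.8]
opening: 0.0337
gripper_force: 30.0
```

Run:
```python
from h import *
from plant import ctrl
o=ctrl.get_obs(); print(w2t(o["tool_pos"]),o["tool_pos"],o["orientation"],o["force"])
c=np.zeros((600,800,3),np.uint8)
for n,(x0,y0,w,h),k,Y in(("side",(280,230,200,75),4,0),("top",(340,140,120,80),3.75,300)):
    s=ctrl.snapshot(n); np.savez(n+"3.npz",**s); a=cv2.resize(s["img"][y0:y0+h,x0:x0+w,::-1],None,fx=k,fy=k,interpolation=cv2.INTER_CUBIC)
    c[Y:Y+a.shape[0],:a.shape[1]]=a[:600-Y]
cv2.imwrite("pics/p1.png",c)
```

```text
[-0.13744542 -0.20208921] [ 0.44379996 -0.19153003  0.00501564] [-1.79997259e+02 -3.05738332e-02 -1.76816749e+02] [ 0.32907708  0.6850758  -0.80396125]
```

View pics/p1.png

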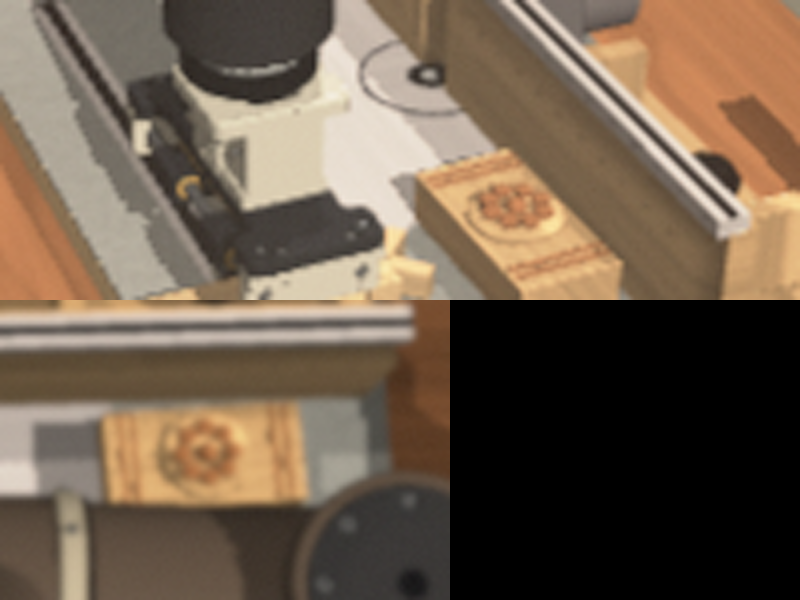

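The side view shows the prongs about 20 mm short of the block's outer side, near its middle. I'll push towards the fence.

In the tool's units: -2.7 cm / 75 = -0.036, -1.5 cm / 75 = -0.02, 0.7 degrees / 90 = 0.0078.

>>> send_rows(
  plan=[
    [[-0.0067,0,0,0,0,0.0078],[-0.0133,0,0,0,0,0.0078],[-0.02,0,0,0,0,0.0078],[-0.024,0,0,0,0,0.0078],[-0.028,0,0,0,0,0.0078],[-0.032,0,0,0,0,0.0078],[-0.036,0,0,0,0,0.0078],[-0.036,0,0,0,0,0.0078]],
  ],
)

```text
clock: 10.13
tool_pos: [0.4708, -0.1901, 0.0048]
orientation: [180.0, -0.0, -177.6]
force: [-1.0, 0.2, -1.3]
opening: 0.0334
gripper_force: 30.0
```

In the tool's units: -0.5 cm / 75 = -0.0067, -0.4 cm / 75 = -0.0053.

>>> send_rows(
  plan=[
    [[-0.0013,0,0,0,0,0],[-0.0027,0,0,0,0,0],[-0.004,0,0,0,0,0],[-0.0053,0,0,0,0,0],[-0.0067,0,0,0,0,0],[-0.0067,0,0,0,0,0]],
  ],
)

```text
clock: 10.63
tool_pos: [0.4759, -0.19, 0.005]
orientation: [-180.0, 0.0, -177.6]
force: [-1.7, 1.0, -2.1]
opening: 0.0337
gripper_force: 30.0
```

In the tool's units: -0.3 cm / 75 = -0.004, -0.2 cm / 75 = -0.0027.

>>> send_rows(
  plan=[
    [[-0.0013,0,0,0,0,0],[-0.0027,0,0,0,0,0],[-0.004,0,0,0,0,0],[-0.004,0,0,0,0,0]],
  ],
)

```text
clock: 10.97
tool_pos: [0.4791, -0.1898, 0.005]
orientation: [-180.0, 0.0, -177.6]
force: [-0.3, -0.6, -1.3]
opening: 0.0337
gripper_force: 30.0
```

In the tool's units: -0.2 cm / 75 = -0.0027, -0.1 cm / 75 = -0.0013.

>>> send_rows(
  plan=[
    [[-0.0013,0,0,0,0,0],[-0.0027,0,0,0,0,0],[-0.0027,0,0,0,0,0]],
  ],
)

```text
clock: 11.22
tool_pos: [0.4811, -0.1898, 0.005]
orientation: [-180.0, 0.0, -177.6]
force: [-1.1, 0.4, -0.9]
opening: 0.0337
gripper_force: 30.0
```

In the tool's units: -0.2 cm / 75 = -0.0027, -0.1 cm / 75 = -0.0013.

>>> send_rows(
  plan=[
    [[-0.0013,0,0,0,0,0],[-0.0027,0,0,0,0,0],[-0.0027,0,0,0,0,0]],
  ],
)

```text
clock: 11.47
tool_pos: [0.4829, -0.1897, 0.005]
orientation: [-180.0, -0.0, -177.6]
force: [-1.7, -0.7, -1.8]
opening: 0.0338
gripper_force: 30.0
```

In the tool's units: -0.2 cm / 75 = -0.0027, -0.1 cm / 75 = -0.0013.

>>> send_rows(
  plan=[
    [[-0.0013,0,0,0,0,0],[-0.0027,0,0,0,0,0],[-0.0027,0,0,0,0,0]],
  ],
)

```text
clock: 11.72
tool_pos: [0.483, -0.1897, 0.0045]
orientation: [180.0, -0.2, -177.6]
force: [-5.8, -1.7, 0.2]
opening: 0.0336
gripper_force: 30.0
```

>>> send_rows(
  plan=[
    [[-0.0013,0,0,0,0,0],[-0.002,0,0,0,0,0],[-0.002,0,0,0,0,0],[-0.002,0,0,0,0,0]],
  ],
)

```text
clock: 12.05
tool_pos: [0.483, -0.1897, 0.0042]
orientation: [180.0, -0.3, -177.7]
force: [-8.7, -0.6, 1.2]
opening: 0.0337
gripper_force: 30.0
```

Run:
```python
from h import *
from plant import ctrl
o=ctrl.get_obs(); print(o["tool_pos"],o["orientation"],o["force"],o["moment"])
c=np.zeros((600,800,3),np.uint8)
for n,(x0,y0,w,h),k,Y in(("side",(360,230,130,90),6,0),):
    s=ctrl.snapshot(n); np.savez(n+"4.npz",**s); a=cv2.resize(s["img"][y0:y0+h,x0:x0+w,::-1],None,fx=k,fy=k,interpolation=cv2.INTER_CUBIC)
    c[Y:Y+a.shape[0],:a.shape[1]]=a[:600-Y]
cv2.imwrite("pics/p2.png",c)
```

```text
[ 0.48303913 -0.18967167  0.00420293] [ 179.97134385   -0.30786447 -177.66955248] [-8.6805837  -0.64391154  1.19434867] [-0.41432945  2.82862004 -0.09529333]
```

View pics/p2.png

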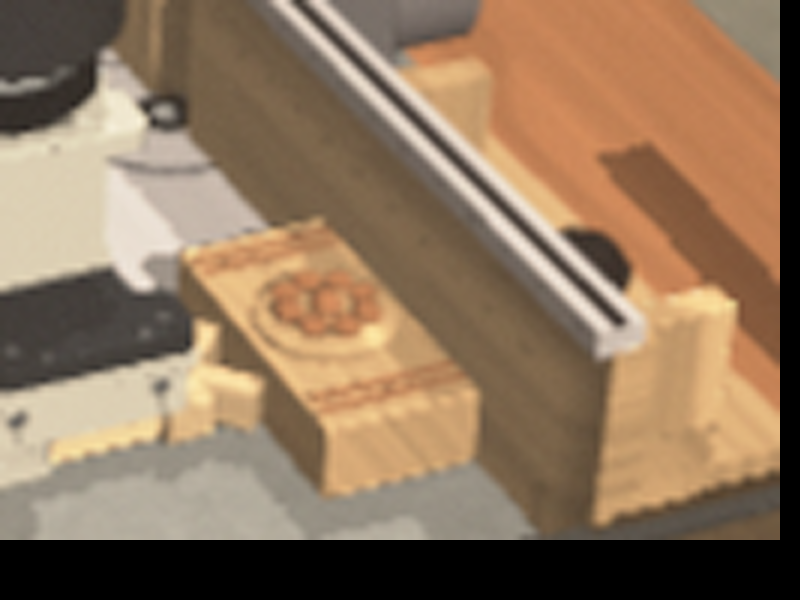

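The side view shows the block flush along the fence, with its trailing outer corner at crop (325,490), which is pixel (414.2,311.7). I'll locate that corner next.

Run:
```python
from h import *
s=np.load("side4.npz")
for p,z in(((414.0,311.5),.03),((414,301.5),.064),((439.3,295.2),.064),((390,271.5),.064),((439.3,306.8),.03)):
    w=ray(s,p,z); print(w.round(4),w2t(w).round(4))
```

```text
[ 0.6003 -0.2465  0.03  ] [ 0.0165 -0.2637]
[ 0.5954 -0.252   0.064 ] [ 0.0114 -0.269 ]
[ 0.6603 -0.2494  0.064 ] [ 0.0763 -0.2692]
[ 0.5923 -0.1224  0.064 ] [ 0.0139 -0.1394]
[ 0.6632 -0.2497  0.03  ] [ 0.0793 -0.2697]
```

In the tool's units: -6 cm / 75 = -0.08, -5 cm / 75 = -0.0667.

>>> send_rows(
  plan=[
    [[0.0067,0,0,0,0,0],[0.02,0,0,0,0,0],[0.04,0,-0.0133,0,0,0],[0.0533,0,-0.04,0,0,0],[0.0533,0,-0.0667,0,0,0],[0.0533,0,-0.08,0,0,0],[0.0533,0,-0.08,0,0,0],[0.0533,0,-0.08,0,0,0]],
  ],
)

```text
clock: 12.77
tool_pos: [0.447, -0.1911, 0.0657]
orientation: [180.0, 0.2, -177.6]
force: [0.0, 1.0, -2.4]
opening: 0.0341
gripper_force: 30.0
```

Run:
```python
from h import *
from plant import ctrl
o=ctrl.get_obs(); p=t2w(-.0784,-.3584,.064); print(o["force"],p); cmd(o,p,-133.5)
```

```text
[ 0.02593641  1.02497396 -2.40802781] [ 0.50953314 -0.34514831  0.064     ]
shift cm [ -5.6  -15.66   0.18] rot [ -0.07   0.17 -44.11]
```

In the tool's units: -15.7 cm / 75 = -0.2093, -5.6 cm / 75 = -0.0747, -6.3 degrees / 90 = -0.07.

>>> send_rows(
  plan=[
    [[-0.0067,-0.0267,0,0,0,-0.07],[-0.0133,-0.06,0,0,0,-0.14],[-0.0267,-0.0933,0,0,0,-0.21],[-0.04,-0.1267,0,0,0,-0.28],[-0.0533,-0.16,0,0,0,-0.35],[-0.0667,-0.1867,0,0,0,-0.42],[-0.0747,-0.2093,0.0027,0,0,-0.49],[-0.0747,-0.2093,0.0027,0,0,-0.49]],
  ],
)

```text
clock: 13.43
tool_pos: [0.5094, -0.3481, 0.0607]
orientation: [179.9, -0.1, -133.2]
force: [0.7, 0.9, -0.9]
opening: 0.0338
gripper_force: 30.0
```

In the tool's units: 5.9 cm / 75 = 0.0787, 5 cm / 75 = 0.0667.

>>> send_rows(
  plan=[
    [[0,0,0.0133,0,0,0],[0,0,0.0267,0,0,0],[0,0,0.04,0,0,0],[0,0,0.0533,0,0,0],[0,0,0.0667,0,0,0],[0,0,0.0787,0,0,0],[0,0,0.0787,0,0,0],[0,0,0.0787,0,0,0]],
  ],
)

```text
clock: 14.1
tool_pos: [0.5084, -0.3454, 0.0033]
orientation: [179.9, -0.0, -133.5]
force: [-0.3, 0.2, -1.6]
opening: 0.0338
gripper_force: 30.0
```

Run:
```python
from h import *
from plant import ctrl
o=ctrl.get_obs(); a=o["tool_pos"]; print(a,o["orientation"],o["force"],w2t(a)); cmd(o,t2w(-.0784,-.3584,.005),-133.5)
```

```text
[ 0.50842297 -0.34543289  0.00330728] [ 1.79933450e+02 -3.98938171e-02 -1.33499527e+02] [-0.29812284  0.24198923 -1.57283664] [-0.07952141 -0.35863643]
shift cm [-0.1  -0.06 -0.17] rot [ 0.07 -0.04  0.  ]
```

In the tool's units: -3 cm / 75 = -0.04, -1.5 cm / 75 = -0.02.

>>> send_rows(
  plan=[
    [[-0.0067,0,-0.002,0,0,0],[-0.0133,0,-0.002,0,0,0],[-0.02,0,-0.002,0,0,0],[-0.0267,0,-0.002,0,0,0],[-0.032,0,-0.002,0,0,0],[-0.036,0,-0.002,0,0,0],[-0.04,0,-0.002,0,0,0],[-0.04,0,-0.002,0,0,0]],
  ],
)

```text
clock: 14.77
tool_pos: [0.5299, -0.3235, 0.0055]
orientation: [-180.0, 0.0, -133.5]
force: [0.1, -1.0, -1.6]
opening: 0.0337
gripper_force: 30.0
```

In the tool's units: -0.3 cm / 75 = -0.004, -0.2 cm / 75 = -0.0027.

>>> send_rows(
  plan=[
    [[-0.0013,0,0,0,0,0],[-0.0027,0,0,0,0,0],[-0.004,0,0,0,0,0],[-0.004,0,0,0,0,0]],
  ],
)

```text
clock: 15.1
tool_pos: [0.5316, -0.3218, 0.0055]
orientation: [-180.0, 0.0, -133.5]
force: [-0.5, -0.1, -1.5]
opening: 0.0335
gripper_force: 30.0
```

In the tool's units: -0.3 cm / 75 = -0.004, -0.2 cm / 75 = -0.0027.

>>> send_rows(
  plan=[
    [[-0.0013,0,0,0,0,0],[-0.0027,0,0,0,0,0],[-0.004,0,0,0,0,0],[-0.004,0,0,0,0,0]],
  ],
)

```text
clock: 15.43
tool_pos: [0.5324, -0.3202, 0.0054]
orientation: [179.9, -0.1, -133.5]
force: [-4.2, -3.1, -1.1]
opening: 0.0334
gripper_force: 30.0
```

In the tool's units: -0.2 cm / 75 = -0.0027, -0.1 cm / 75 = -0.0013.

>>> send_rows(
  plan=[
    [[-0.0013,0,0,0,0,0],[-0.0027,0,0,0,0,0],[-0.0027,0,0,0,0,0]],
  ],
)

```text
clock: 15.68
tool_pos: [0.5324, -0.3192, 0.0052]
orientation: [179.8, -0.2, -133.5]
force: [-8.5, -6.9, 0.7]
opening: 0.0337
gripper_force: 30.0
```

In the tool's units: 0.77 cm / 75 = 0.0103, 0.33 cm / 75 = 0.0044.

>>> send_rows(
  plan=[
    [[-0.0004,0.0019,0,0,0,0],[-0.0016,0.0032,0,0,0,0],[-0.0028,0.0044,0,0,0,0],[-0.004,0.0056,0,0,0,0],[-0.0051,0.0068,0,0,0,0],[-0.0063,0.008,0,0,0,0],[-0.0075,0.0092,0,0,0,0],[-0.0086,0.0103,0,0,0,0]],
  ],
)

```text
clock: 16.35
tool_pos: [0.5319, -0.309, 0.0053]
orientation: [179.9, -0.1, -133.5]
force: [-4.5, -6.8, -0.2]
opening: 0.0337
gripper_force: 30.0
```

```bash
cat > st.py <<'E'
from h import *
from plant import ctrl
o=ctrl.get_obs(); c,s=np.cos(TB[2]),np.sin(TB[2]); f=o["force"]
print(o["clock"],"t",w2t(o["tool_pos"]).round(4),"z",o["tool_pos"][2].round(4),"or",o["orientation"].round(2),"ft",round(c*f[0]+s*f[1],2),round(-s*f[0]+c*f[1],2),f[2].round(2),"m",o["moment"].round(2))
E
python3 st.py
```

```text
16.35 t [-0.0545 -0.3233] z 0.0053 or [ 1.7989e+02 -1.4000e-01 -1.3354e+02] ft -4.77 -6.62 -0.21 m [-2.22  1.7   0.02]
```

In the tool's units: 1.42 cm / 75 = 0.0189, -1.41 cm / 75 = -0.0188.

>>> send_rows(
  plan=[
    [[-0.0025,0.0022,0,0,0,0],[-0.0049,0.0045,0,0,0,0],[-0.0072,0.0069,0,0,0,0],[-0.0095,0.0093,0,0,0,0],[-0.0119,0.0117,0,0,0,0],[-0.0141,0.0141,0,0,0,0],[-0.0165,0.0165,0,0,0,0],[-0.0188,0.0189,0,0,0,0]],
  ],
)

```text
clock: 17.02
tool_pos: [0.531, -0.2891, 0.0053]
orientation: [179.9, -0.2, -133.5]
force: [-5.1, -7.4, 0.3]
opening: 0.0336
gripper_force: 30.0
```

```bash
python3 st.py
```

```text
17.0167 t [-0.0545 -0.3033] z 0.0053 or [ 1.7987e+02 -1.6000e-01 -1.3355e+02] ft -5.4 -7.21 0.28 m [-2.44  1.84 -0.01]
```

In the tool's units: 1.71 cm / 75 = 0.0228, -1.68 cm / 75 = -0.0224.

>>> send_rows(
  plan=[
    [[-0.0029,0.0027,0,0,0,0],[-0.0057,0.0056,0,0,0,0],[-0.0085,0.0084,0,0,0,0],[-0.0113,0.0113,0,0,0,0],[-0.0141,0.0141,0,0,0,0],[-0.0169,0.017,0,0,0,0],[-0.0197,0.0199,0,0,0,0],[-0.0224,0.0228,0,0,0,0]],
  ],
)

```text
clock: 17.68
tool_pos: [0.5299, -0.2652, 0.0052]
orientation: [179.9, -0.2, -133.5]
force: [-6.1, -7.5, 0.2]
opening: 0.0339
gripper_force: 30.0
```

```bash
python3 st.py
```

```text
17.6833 t [-0.0546 -0.2794] z 0.0052 or [ 179.86   -0.19 -133.55] ft -6.39 -7.26 0.22 m [-2.64  1.94  0.09]
```

In the tool's units: 1.725 cm / 75 = 0.023, -1.67 cm / 75 = -0.0223.

>>> send_rows(
  plan=[
    [[-0.0028,0.0029,0,0,0,0],[-0.0056,0.0057,0,0,0,0],[-0.0083,0.0086,0,0,0,0],[-0.0111,0.0115,0,0,0,0],[-0.0139,0.0144,0,0,0,0],[-0.0167,0.0173,0,0,0,0],[-0.0195,0.0201,0,0,0,0],[-0.0223,0.023,0,0,0,0]],
  ],
)

```text
clock: 18.35
tool_pos: [0.5288, -0.2412, 0.0052]
orientation: [179.9, -0.2, -133.6]
force: [-6.9, -7.8, 0.1]
opening: 0.0338
gripper_force: 30.0
```

```bash
python3 st.py
```

```text
18.35 t [-0.0546 -0.2554] z 0.0052 or [ 179.85   -0.19 -133.55] ft -7.19 -7.54 0.12 m [-2.67  1.98  0.03]
```

In the tool's units: 1.76 cm / 75 = 0.0235, -1.632 cm / 75 = -0.0218.

>>> send_rows(
  plan=[
    [[-0.0027,0.0029,0,0,0,0],[-0.0054,0.0059,0,0,0,0],[-0.0081,0.0088,0,0,0,0],[-0.0109,0.0117,0,0,0,0],[-0.0136,0.0147,0,0,0,0],[-0.0163,0.0176,0,0,0,0],[-0.0191,0.0205,0,0,0,0],[-0.0218,0.0235,0,0,0,0]],
  ],
)

```text
clock: 19.02
tool_pos: [0.5277, -0.2171, 0.0052]
orientation: [179.9, -0.2, -133.5]
force: [-4.5, -6.3, -0.3]
opening: 0.0335
gripper_force: 30.0
```

```bash
python3 st.py
```

```text
19.0167 t [-0.0547 -0.2313] z 0.0052 or [ 1.7988e+02 -1.6000e-01 -1.3355e+02] ft -4.78 -6.08 -0.34 m [-2.19  1.52  0.1 ]
```

In the tool's units: 1.705 cm / 75 = 0.0227, -0.22 cm / 75 = -0.0029.

>>> send_rows(
  plan=[
    [[-0.0029,0.0027,0,0,0,0],[-0.0057,0.0056,0,0,0,0],[-0.0085,0.0084,0,0,0,0],[-0.0113,0.0113,0,0,0,0],[-0.0141,0.0141,0,0,0,0],[-0.0169,0.017,0,0,0,0],[-0.0197,0.0199,0,0,0,0],[-0.0225,0.0227,0,0,0,0]],
  ],
)

```text
clock: 19.68
tool_pos: [0.5266, -0.1933, 0.0052]
orientation: [179.9, -0.2, -133.5]
force: [-5.0, -8.2, -0.6]
opening: 0.0335
gripper_force: 30.0
```

```bash
python3 st.py
```

```text
19.6833 t [-0.0548 -0.2074] z 0.0052 or [ 179.86   -0.2  -133.55] ft -5.4 -8.01 -0.58 m [-2.57  1.73  0.03]
```

In the tool's units: 1.71 cm / 75 = 0.0228, -1.68 cm / 75 = -0.0224.

>>> send_rows(
  plan=[
    [[-0.0029,0.0027,0,0,0,0],[-0.0057,0.0056,0,0,0,0],[-0.0085,0.0084,0,0,0,0],[-0.0113,0.0113,0,0,0,0],[-0.0141,0.0141,0,0,0,0],[-0.0169,0.017,0,0,0,0],[-0.0197,0.0199,0,0,0,0],[-0.0224,0.0228,0,0,0,0]],
  ],
)

```text
clock: 20.35
tool_pos: [0.5255, -0.1695, 0.0051]
orientation: [179.8, -0.2, -133.6]
force: [-6.3, -8.1, 0.7]
opening: 0.0339
gripper_force: 30.0
```

```bash
python3 st.py
```

```text
20.35 t [-0.0549 -0.1836] z 0.0051 or [ 179.85   -0.23 -133.55] ft -6.64 -7.82 0.75 m [-2.7   1.87  0.04]
```

In the tool's units: 1.733 cm / 75 = 0.0231, -1.66 cm / 75 = -0.0221.

>>> send_rows(
  plan=[
    [[-0.0028,0.0029,0,0,0,0],[-0.0055,0.0058,0,0,0,0],[-0.0083,0.0087,0,0,0,0],[-0.0111,0.0116,0,0,0,0],[-0.0138,0.0144,0,0,0,0],[-0.0166,0.0173,0,0,0,0],[-0.0194,0.0202,0,0,0,0],[-0.0221,0.0231,0,0,0,0]],
  ],
)

```text
clock: 21.02
tool_pos: [0.5244, -0.1455, 0.0051]
orientation: [179.9, -0.2, -133.6]
force: [-4.8, -6.4, 0.8]
opening: 0.0336
gripper_force: 30.0
```

```bash
python3 st.py
```

```text
21.0167 t [-0.055  -0.1596] z 0.0051 or [ 179.85   -0.23 -133.55] ft -5.07 -6.14 0.78 m [-2.61  1.74  0.03]
```

In the tool's units: 1.72 cm / 75 = 0.0229, -1.672 cm / 75 = -0.0223.

>>> send_rows(
  plan=[
    [[-0.0028,0.0029,0,0,0,0],[-0.0056,0.0057,0,0,0,0],[-0.0084,0.0086,0,0,0,0],[-0.0112,0.0114,0,0,0,0],[-0.0139,0.0143,0,0,0,0],[-0.0167,0.0172,0,0,0,0],[-0.0195,0.0201,0,0,0,0],[-0.0223,0.0229,0,0,0,0]],
  ],
)

```text
clock: 21.68
tool_pos: [0.5233, -0.1216, 0.005]
orientation: [179.9, -0.2, -133.6]
force: [-5.3, -7.9, 0.0]
opening: 0.0338
gripper_force: 30.0
```

```bash
python3 st.py
```

```text
21.6833 t [-0.055  -0.1357] z 0.005 or [ 179.85   -0.25 -133.55] ft -5.66 -7.63 0.02 m [-2.66  1.83  0.02]
```

Steady, so I'll keep the same increments.

In the tool's units: 1.725 cm / 75 = 0.023, -1.67 cm / 75 = -0.0223.

>>> send_rows(
  plan=[
    [[-0.0028,0.0029,0,0,0,0],[-0.0056,0.0057,0,0,0,0],[-0.0084,0.0086,0,0,0,0],[-0.0112,0.0114,0,0,0,0],[-0.0139,0.0143,0,0,0,0],[-0.0167,0.0172,0,0,0,0],[-0.0195,0.0201,0,0,0,0],[-0.0223,0.023,0,0,0,0]],
  ],
)

```text
clock: 22.35
tool_pos: [0.5221, -0.0978, 0.005]
orientation: [179.8, -0.3, -133.6]
force: [-5.8, -8.0, 1.4]
opening: 0.0335
gripper_force: 30.0
```

```bash
python3 st.py
```

```text
22.35 t [-0.0551 -0.1118] z 0.005 or [ 179.85   -0.26 -133.57] ft -6.15 -7.75 1.37 m [-2.65  1.76  0.03]
```

In the tool's units: 1.73 cm / 75 = 0.0231, -1.665 cm / 75 = -0.0222.

>>> send_rows(
  plan=[
    [[-0.0028,0.0029,0,0,0,0],[-0.0056,0.0058,0,0,0,0],[-0.0083,0.0086,0,0,0,0],[-0.0111,0.0115,0,0,0,0],[-0.0139,0.0144,0,0,0,0],[-0.0167,0.0173,0,0,0,0],[-0.0195,0.0202,0,0,0,0],[-0.0222,0.0231,0,0,0,0]],
  ],
)

```text
clock: 23.02
tool_pos: [0.521, -0.0739, 0.005]
orientation: [179.9, -0.3, -133.6]
force: [-5.0, -8.1, 1.3]
opening: 0.0335
gripper_force: 30.0
```

```bash
python3 st.py
```

```text
23.0167 t [-0.0552 -0.0879] z 0.005 or [ 179.85   -0.28 -133.56] ft -5.38 -7.85 1.34 m [-2.7   1.76 -0.05]
```

In the tool's units: 1.718 cm / 75 = 0.0229, -1.675 cm / 75 = -0.0223.

>>> send_rows(
  plan=[
    [[-0.0028,0.0029,0,0,0,0],[-0.0056,0.0057,0,0,0,0],[-0.0084,0.0086,0,0,0,0],[-0.0112,0.0114,0,0,0,0],[-0.014,0.0143,0,0,0,0],[-0.0167,0.0172,0,0,0,0],[-0.0195,0.02,0,0,0,0],[-0.0223,0.0229,0,0,0,0]],
  ],
)

```text
clock: 23.68
tool_pos: [0.52, -0.0501, 0.0049]
orientation: [179.9, -0.3, -133.6]
force: [-6.0, -8.6, 2.3]
opening: 0.0339
gripper_force: 30.0
```

```bash
python3 st.py
```

```text
23.6833 t [-0.0553 -0.0641] z 0.0049 or [ 179.85   -0.3  -133.57] ft -6.38 -8.37 2.3 m [-2.77  1.78  0.01]
```

In the tool's units: 1.733 cm / 75 = 0.0231, 1.3 cm / 75 = 0.0173.

>>> send_rows(
  plan=[
    [[-0.0028,0.0029,-0.0001,0,0,0],[-0.0055,0.0058,-0.0003,0,0,0],[-0.0083,0.0087,-0.0004,0,0,0],[-0.0111,0.0115,-0.0005,0,0,0],[-0.0139,0.0144,-0.0007,0,0,0],[-0.0166,0.0173,-0.0007,0,0,0],[-0.0194,0.0202,-0.0007,0,0,0],[-0.0222,0.0231,-0.0007,0,0,0]],
  ],
)

```text
clock: 24.35
tool_pos: [0.5189, -0.0261, 0.0053]
orientation: [179.9, -0.3, -133.6]
force: [-5.4, -7.4, 0.0]
opening: 0.0338
gripper_force: 30.0
```

```bash
python3 st.py
```

```text
24.35 t [-0.0553 -0.04  ] z 0.0053 or [ 179.86   -0.3  -133.57] ft -5.76 -7.19 0.05 m [-2.39  1.66  0.03]
```

In the tool's units: 1.723 cm / 75 = 0.023, -1.67 cm / 75 = -0.0223.

>>> send_rows(
  plan=[
    [[-0.0028,0.0029,-0.0001,0,0,0],[-0.0056,0.0057,-0.0003,0,0,0],[-0.0084,0.0086,-0.0003,0,0,0],[-0.0111,0.0115,-0.0003,0,0,0],[-0.0139,0.0144,-0.0003,0,0,0],[-0.0167,0.0172,-0.0003,0,0,0],[-0.0195,0.0201,-0.0003,0,0,0],[-0.0223,0.023,-0.0003,0,0,0]],
  ],
)

```text
clock: 25.02
tool_pos: [0.5178, -0.0022, 0.0054]
orientation: [179.9, -0.3, -133.6]
force: [-4.6, -7.5, 0.2]
opening: 0.0338
gripper_force: 30.0
```

```bash
python3 st.py
```

```text
25.0167 t [-0.0553 -0.0161] z 0.0054 or [ 179.86   -0.32 -133.57] ft -4.91 -7.31 0.23 m [-2.33  1.69  0.05]
```

In the tool's units: 1.711 cm / 75 = 0.0228, -1.682 cm / 75 = -0.0224.

>>> send_rows(
  plan=[
    [[-0.0029,0.0028,0,0,0,0],[-0.0057,0.0057,0,0,0,0],[-0.0085,0.0085,0,0,0,0],[-0.0113,0.0114,0,0,0,0],[-0.0141,0.0142,0,0,0,0],[-0.0169,0.0171,0,0,0,0],[-0.0197,0.0199,0,0,0,0],[-0.0224,0.0228,0,0,0,0]],
  ],
)

```text
clock: 25.68
tool_pos: [0.5166, 0.0215, 0.0053]
orientation: [179.9, -0.4, -133.6]
force: [-5.7, -7.2, 0.4]
opening: 0.0332
gripper_force: 30.0
```

```bash
python3 st.py
```

```text
25.6833 t [-0.0555  0.0076] z 0.0053 or [ 179.85   -0.36 -133.58] ft -6.01 -6.92 0.4 m [-2.51  1.85 -0.  ]
```

In the tool's units: 0.755 cm / 75 = 0.0101, -0.23 cm / 75 = -0.0031.

>>> send_rows(
  plan=[
    [[-0.0016,0.0017,0,0,0,0],[-0.0031,0.0032,0,0,0,0],[-0.0045,0.0046,0,0,0,0],[-0.0057,0.0059,0,0,0,0],[-0.0069,0.0072,0,0,0,0],[-0.008,0.0083,0,0,0,0],[-0.0089,0.0092,0,0,0,0],[-0.0097,0.0101,0,0,0,0]],
  ],
)

```text
clock: 26.35
tool_pos: [0.5162, 0.0318, 0.0053]
orientation: [179.9, -0.4, -133.6]
force: [-5.9, -8.3, 1.6]
opening: 0.0339
gripper_force: 30.0
```

```bash
python3 st.py
```

```text
26.35 t [-0.0555  0.0179] z 0.0053 or [ 179.86   -0.37 -133.58] ft -6.21 -8.0 1.58 m [-2.5   1.83  0.05]
```

In the tool's units: 0.36 cm / 75 = 0.0048, -0.05 cm / 75 = -0.0007.

>>> send_rows(
  plan=[
    [[-0.0007,0.0007,0,0,0,0],[-0.0013,0.0013,0,0,0,0],[-0.002,0.0021,0,0,0,0],[-0.0027,0.0027,0,0,0,0],[-0.0033,0.0035,0,0,0,0],[-0.004,0.0041,0,0,0,0],[-0.0047,0.0048,0,0,0,0]],
  ],
)

```text
clock: 26.93
tool_pos: [0.516, 0.0367, 0.0053]
orientation: [179.9, -0.4, -133.6]
force: [-6.2, -7.1, 1.0]
opening: 0.0335
gripper_force: 30.0
```

```bash
python3 st.py
```

```text
26.9333 t [-0.0555  0.0228] z 0.0053 or [ 179.86   -0.38 -133.58] ft -6.48 -6.81 0.96 m [-2.58  1.84  0.06]
```

In the tool's units: 0.182 cm / 75 = 0.0024, -0.175 cm / 75 = -0.0023.

>>> send_rows(
  plan=[
    [[-0.0005,0.0005,0,0,0,0],[-0.0009,0.001,0,0,0,0],[-0.0014,0.0015,0,0,0,0],[-0.0019,0.0019,0,0,0,0],[-0.0023,0.0024,0,0,0,0]],
  ],
)

```text
clock: 27.35
tool_pos: [0.5159, 0.0392, 0.0053]
orientation: [179.9, -0.4, -133.6]
force: [-5.4, -7.4, 1.0]
opening: 0.0336
gripper_force: 30.0
```

```bash
python3 st.py
```

```text
27.35 t [-0.0555  0.0253] z 0.0053 or [ 179.86   -0.38 -133.58] ft -5.7 -7.2 1.05 m [-2.59  1.92  0.04]
```

In the tool's units: 0.182 cm / 75 = 0.0024, -0.175 cm / 75 = -0.0023.

>>> send_rows(
  plan=[
    [[-0.0005,0.0005,0,0,0,0],[-0.0009,0.001,0,0,0,0],[-0.0014,0.0015,0,0,0,0],[-0.0019,0.0019,0,0,0,0],[-0.0023,0.0024,0,0,0,0]],
  ],
)

```text
clock: 27.77
tool_pos: [0.5157, 0.0417, 0.0052]
orientation: [179.9, -0.4, -133.6]
force: [-6.3, -7.6, 1.1]
opening: 0.0334
gripper_force: 30.0
```

```bash
python3 st.py
```

```text
27.7667 t [-0.0555  0.0278] z 0.0052 or [ 179.86   -0.38 -133.58] ft -6.64 -7.29 1.1 m [-2.61  1.87  0.06]
```

In the tool's units: 0.182 cm / 75 = 0.0024, -0.175 cm / 75 = -0.0023.

>>> send_rows(
  plan=[
    [[-0.0005,0.0005,0,0,0,0],[-0.0009,0.001,0,0,0,0],[-0.0014,0.0015,0,0,0,0],[-0.0019,0.0019,0,0,0,0],[-0.0023,0.0024,0,0,0,0]],
  ],
)

```text
clock: 28.18
tool_pos: [0.5156, 0.0442, 0.0053]
orientation: [179.9, -0.4, -133.6]
force: [-5.6, -6.8, 0.8]
opening: 0.0336
gripper_force: 30.0
```

```bash
python3 st.py
```

```text
28.1833 t [-0.0555  0.0303] z 0.0053 or [ 179.86   -0.38 -133.58] ft -5.86 -6.54 0.84 m [-2.59  1.91  0.08]
```

In the tool's units: 0.182 cm / 75 = 0.0024, -0.175 cm / 75 = -0.0023.

>>> send_rows(
  plan=[
    [[-0.0005,0.0005,0,0,0,0],[-0.0009,0.001,0,0,0,0],[-0.0014,0.0015,0,0,0,0],[-0.0019,0.0019,0,0,0,0],[-0.0023,0.0024,0,0,0,0]],
  ],
)

```text
clock: 28.6
tool_pos: [0.5155, 0.0467, 0.0053]
orientation: [179.9, -0.4, -133.6]
force: [-5.0, -7.7, 0.6]
opening: 0.0336
gripper_force: 30.0
```

```bash
python3 st.py
```

```text
28.6 t [-0.0555  0.0328] z 0.0053 or [ 179.86   -0.38 -133.58] ft -5.38 -7.46 0.63 m [-2.54  1.89 -0.  ]
```

>>> send_rows(
  plan=[
    [[-0.0005,0.0005,0,0,0,0],[-0.0009,0.001,0,0,0,0],[-0.0014,0.0015,0,0,0,0],[-0.0019,0.0019,0,0,0,0],[-0.0023,0.0024,0,0,0,0]],
  ],
)

```text
clock: 29.02
tool_pos: [0.5154, 0.0492, 0.0052]
orientation: [179.9, -0.4, -133.6]
force: [-6.0, -7.4, 0.7]
opening: 0.0336
gripper_force: 30.0
```

In the tool's units: 0.182 cm / 75 = 0.0024, -0.175 cm / 75 = -0.0023.

>>> send_rows(
  plan=[
    [[-0.0005,0.0005,0,0,0,0],[-0.0009,0.001,0,0,0,0],[-0.0014,0.0015,0,0,0,0],[-0.0019,0.0019,0,0,0,0],[-0.0023,0.0024,0,0,0,0]],
  ],
)

```text
clock: 29.43
tool_pos: [0.5144, 0.0501, 0.0051]
orientation: [179.9, -0.5, -133.6]
force: [-5.2, -17.3, 1.6]
opening: 0.0338
gripper_force: 30.1
```

In the tool's units: -0.045 cm / 75 = -0.0006, 0.04 cm / 75 = 0.0005.

>>> send_rows(
  plan=[
    [[0.0005,-0.0006,0,0,0,0],[0.0005,-0.0006,0,0,0,0],[0.0005,-0.0006,0,0,0,0]],
  ],
)

```text
clock: 29.68
tool_pos: [0.5146, 0.0499, 0.0051]
orientation: [179.9, -0.5, -133.6]
force: [-5.3, -12.8, 2.0]
opening: 0.0336
gripper_force: 30.0
```

```bash
python3 st.py
python3 - <<'E'
from h import *
from plant import ctrl
a=np.load("side0.npz")["img"]; b=ctrl.snapshot("side"); np.savez("side5.npz",**b); b=b["img"]
# stop block region shift start vs now (template on knob/stop upper part)
g=lambda i:cv2.cvtColor(i,cv2.COLOR_RGB2GRAY).astype(np.float32)
A,B=g(a)[166:210,336:366],g(b)[166:210,336:366]
print("stop px shift",cv2.phaseCorrelate(A,B,cv2.createHanningWindow((30,44),cv2.CV_32F)),np.abs(A-B).mean())
E
```

```text
29.6833 t [-0.0563  0.0361] z 0.0051 or [ 179.86   -0.49 -133.64] ft -5.89 -12.55 1.96 m [-4.55  1.65 -0.26]
stop px shift ((-0.4282773993279374, 0.31331863144921), 0.5016601790322198) 42.120453
```

>>> send_rows(
  plan=[
    [[0,0,0,0,0,0],[0,0,0,0,0,0],[0,0,0,0,0,0],[0,0,0,0,0,0]],
  ],
)

```text
clock: 30.07
tool_pos: [0.5146, 0.0499, 0.0051]
orientation: [179.9, -0.5, -133.6]
force: [-3.8, -12.6, 1.2]
opening: 0.0335
gripper_force: 30.0
```

In the tool's units: -0.085 cm / 75 = -0.0011, 0.08 cm / 75 = 0.0011.

>>> send_rows(
  plan=[
    [[0.0005,-0.0006,0,0,0,0],[0.0011,-0.0011,0,0,0,0],[0.0011,-0.0011,0,0,0,0]],
  ],
)

```text
clock: 30.32
tool_pos: [0.515, 0.0496, 0.0051]
orientation: [179.8, -0.4, -133.6]
force: [-6.2, -8.4, 1.0]
opening: 0.0333
gripper_force: 30.0
```

In the tool's units: 4 cm / 75 = 0.0533, -0.03 cm / 75 = -0.0004.

>>> send_rows(
  plan=[
    [[0.0004,-0.0004,0,0,0,0],[0.0013,-0.0004,0,0,0,0],[0.0027,-0.0004,0,0,0,0],[0.004,-0.0004,0,0,0,0],[0.0067,-0.0004,0,0,0,0],[0.0133,-0.0004,0,0,0,0],[0.0267,-0.0004,0,0,0,0],[0.0533,-0.0004,0,0,0,0]],
  ],
)

```text
clock: 30.98
tool_pos: [0.4933, 0.0239, 0.0066]
orientation: [-179.9, 0.1, -133.4]
force: [0.1, -0.9, -1.8]
opening: 0.0337
gripper_force: 30.0
```

In the tool's units: -6 cm / 75 = -0.08, -5 cm / 75 = -0.0667.

>>> send_rows(
  plan=[
    [[0.0267,0,-0.0133,0,0,0],[0.04,0,-0.04,0,0,0],[0.04,0,-0.0667,0,0,0],[0.04,0,-0.08,0,0,0],[0.04,0,-0.08,0,0,0],[0.04,0,-0.08,0,0,0]],
  ],
)

```text
clock: 31.48
tool_pos: [0.4714, 0.0015, 0.0667]
orientation: [-180.0, 0.1, -133.5]
force: [-0.2, 0.3, -2.2]
opening: 0.0336
gripper_force: 30.0
```

Run:
```python
from h import *
from plant import ctrl
s=np.load("side0.npz"); n=ctrl.snapshot("side"); np.savez("side6.npz",**n)
b=n["img"]; a=s["img"]
D=np.abs(a.astype(int)-b).sum(2)
print("stop area diff rows/cols",D[166:212,336:368].mean(), [D[166:212,c:c+4].mean().round(0) for c in range(336,368,4)])
g=lambda i:cv2.cvtColor(i,cv2.COLOR_RGB2GRAY)
r=cv2.matchTemplate(g(b)[155:200,325:385],g(a)[166:184,342:368],cv2.TM_CCOEFF_NORMED); print(cv2.minMaxLoc(r),"expect (17,11)")
o=ctrl.get_obs(); print(w2t(o["tool_pos"])); cmd(o,[.458,-.0488,.06],-101.1); cmd(o,t2w(-.11,-.10,.06),-101.1+5)
```

```text
stop area diff rows/cols 108.83559782608695 [np.float64(200.0), np.float64(278.0), np.float64(217.0), np.float64(79.0), np.float64(20.0), np.float64(23.0), np.float64(24.0), np.float64(29.0)]
(-0.7063686847686768, 0.5020197033882141, (4, 21), (20, 8)) expect (17,11)
[-0.1021823  -0.01057896]
shift cm [ 4.51 -2.53  0.59] rot [-1.000e-02  4.000e-02 -3.244e+01]
shift cm [ 6.77 -5.89  0.59] rot [-1.000e-02  4.000e-02 -3.744e+01]
```

In the tool's units: 4.5 cm / 75 = 0.06, -2.5 cm / 75 = -0.0333, -32.4 degrees / 90 = -0.36.

>>> send_rows(
  plan=[
    [[0.0133,-0.0067,0,0,0,-0.0667],[0.0267,-0.0133,0,0,0,-0.1333],[0.04,-0.0213,0,0,0,-0.2],[0.0533,-0.0293,0,0,0,-0.2667],[0.06,-0.0333,0,0,0,-0.3333],[0.06,-0.0333,0,0,0,-0.36],[0.06,-0.0333,0,0,0,-0.36]],
  ],
)

```text
clock: 32.12
tool_pos: [0.4573, -0.0489, 0.065]
orientation: [179.9, -0.0, -101.1]
force: [-0.0, -0.3, -1.4]
opening: 0.0338
gripper_force: 30.0
```

In the tool's units: 6.3 cm / 75 = 0.084, 6 cm / 75 = 0.08.

>>> send_rows(
  plan=[
    [[0,0,0.02,0,0,0],[0,0,0.04,0,0,0],[0,0,0.06,0,0,0],[0,0,0.0733,0,0,0],[0,0,0.08,0,0,0],[0,0,0.084,0,0,0],[0,0,0.084,0,0,0],[0,0,0.084,0,0,0]],
  ],
)

```text
clock: 32.78
tool_pos: [0.4584, -0.0483, 0.0033]
orientation: [-180.0, -0.0, -101.1]
force: [-0.3, -0.0, -1.6]
opening: 0.0336
gripper_force: 30.0
```

```bash
python3 st.py
```

```text
32.7833 t [-0.1167 -0.0596] z 0.0033 or [-180.     -0.   -101.13] ft -0.33 0.01 -1.62 m [ 0.11 -0.09  0.01]
```

Still in the air, so I'll lower 3 mm more and watch the force.

In the tool's units: 0.33 cm / 75 = 0.0044, 0.3 cm / 75 = 0.004.

>>> send_rows(
  plan=[
    [[0,0,0.0013,0,0,0],[0,0,0.0027,0,0,0],[0,0,0.004,0,0,0],[0,0,0.0044,0,0,0],[0,0,0.0044,0,0,0]],
  ],
)

```text
clock: 33.2
tool_pos: [0.4584, -0.0484, 0.0001]
orientation: [-180.0, 0.0, -101.1]
force: [0.5, 0.4, -0.7]
opening: 0.0331
gripper_force: 30.0
```

In the tool's units: 0.08 cm / 75 = 0.0011, 0.05 cm / 75 = 0.0007.

>>> send_rows(
  plan=[
    [[0,0,0.0007,0,0,0],[0,0,0.0011,0,0,0],[0,0,0.0011,0,0,0]],
  ],
)

```text
clock: 33.45
tool_pos: [0.4585, -0.0484, -0.0]
orientation: [-180.0, 0.0, -101.1]
force: [-4.2, 1.6, 12.0]
opening: 0.0336
gripper_force: 30.0
```

>>> send_rows(
  plan=[
    [[0,0,0,0,0,0],[0,0,0,0,0,0],[0,0,0,0,0,0],[0,0,0,0,0,0],[0,0,0,0,0,0],[0,0,0,0,0,0],[0,0,0,0,0,0],[0,0,0,0,0,0]],
  ],
  fingers=0.9,
)

```text
clock: 34.12
tool_pos: [0.4582, -0.0484, -0.001]
orientation: [180.0, -0.0, -101.1]
force: [-0.4, 0.3, 0.2]
opening: 0.0775
gripper_force: 0.0
```

In the tool's units: -18 cm / 75 = -0.24, -16 cm / 75 = -0.2133.

>>> send_rows(
  plan=[
    [[0,0,-0.0067,0,0,0],[0,0,-0.02,0,0,0],[0,0,-0.0533,0,0,0],[0,0,-0.1067,0,0,0],[0,0,-0.16,0,0,0],[0,0,-0.2133,0,0,0],[0,0.04,-0.24,0,0,0],[0,0.08,-0.24,0,0,0]],
  ],
)

```text
clock: 34.78
tool_pos: [0.4021, -0.0364, 0.1839]
orientation: [-179.6, 0.2, -101.2]
force: [0.0, 0.6, -0.2]
opening: 0.0787
gripper_force: 0.0
```

In the tool's units: 7 cm / 75 = 0.0933, 3.5 cm / 75 = 0.0467.

>>> send_rows(
  plan=[
    [[0,0.0467,0,0,0,0],[0,0.0933,0,0,0,0],[0,0.0933,0,0,0,0],[0,0.0933,0,0,0,0]],
  ],
)

```text
clock: 35.12
tool_pos: [0.3298, -0.023, 0.1801]
orientation: [-179.8, 0.2, -101.0]
force: [0.5, 0.7, -0.2]
opening: 0.079
gripper_force: 0.0
```

Run:
```python
from h import *
from plant import ctrl
s=np.load("side0.npz"); n=ctrl.snapshot("side"); np.savez("side7.npz",**n); t=ctrl.snapshot("top"); np.savez("top7.npz",**t)
g=lambda i:cv2.cvtColor(i,cv2.COLOR_RGB2GRAY)
def m(a,b,x,y,w,h,p=6):
    r=cv2.matchTemplate(g(b)[y-p:y+h+p,x-p:x+w+p],g(a)[y:y+h,x:x+w],cv2.TM_CCOEFF_NORMED); _,v,_,l=cv2.minMaxLoc(r)
    q=lambda u:(u[0]-u[2])/(2*(u[0]-2*u[1]+u[2])+1e-9)
    i,j=l[1],l[0]; sub=(q(r[i,j-1:j+2]),q(r[i-1:i+2,j])) if 0<i<2*p and 0<j<2*p else (0,0)
    return round(v,3),round(l[0]-p+sub[0],2),round(l[1]-p+sub[1],2)
print("side stop",m(s["img"],n["img"],340,168,26,40)," spanner",m(s["img"],n["img"],285,210,48,25))
T=np.load("top0.npz"); print("top stop",m(T["img"],t["img"],193,138,28,48),"stick",m(T["img"],t["img"],290,222,118,45,10),"stick side",m(s["img"],n["img"],312,245,45,72,10))
b=n["img"]
# block now: predicted corners at home position in side & top
for st in(.228,.232):
    print(proj(n,[t2w(.009,st-.13,.064),t2w(.075,st-.13,.064),t2w(.009,st,.064),t2w(.009,st-.13,.03)]).round(1).tolist())
cv2.imwrite("pics/e.png",cv2.resize(b[170:270,300:430,::-1],(780,600),interpolation=cv2.INTER_CUBIC))
print(ctrl.get_obs()["force"])
```

```text
side stop (0.866, np.float32(0.03), np.float32(-0.19))  spanner (0.923, np.float32(-0.01), np.float32(0.04))
top stop (0.945, np.float32(-0.56), np.float32(0.04)) stick (0.381, np.float32(-0.1), np.float32(-0.53)) stick side (0.997, np.float32(0.02), np.float32(-0.07))
[[350.9, 227.1], [372.7, 222.7], [333.9, 206.8], [350.8, 237.7]]
[[350.3, 226.5], [372.1, 222.0], [333.4, 206.2], [350.3, 237.0]]
[-0.36417672 -0.09485629 -0.60523133]
```

Run:
```python
from h import *
g=lambda f:cv2.cvtColor(np.load(f)["img"],cv2.COLOR_RGB2GRAY)
a,b,z=g("side5.npz"),g("side7.npz"),g("side0.npz")
D=cv2.absdiff(a,b)
for y in range(190,246,4): print(y,' '.join(f"{int(D[y:y+4,x:x+4].mean()):3d}" for x in range(324,384,4)))
def m(a,b,x,y,w,h,p=4):
    r=cv2.matchTemplate(b[y-p:y+h+p,x-p:x+w+p],a[y:y+h,x:x+w],cv2.TM_CCOEFF_NORMED); _,v,_,l=cv2.minMaxLoc(r)
    q=lambda u:(u[0]-u[2])/(2*(u[0]-2*u[1]+u[2])+1e-9); i,j=l[1],l[0]
    return v,j-p+q(r[i,max(j-1,0):j+2]),i-p+q(r[max(i-1,0):i+2,j])
print("block pressed->now",m(a,b,348,205,24,30),m(a,b,340,200,30,24))
for n,(x,y,w,h) in dict(knobtop=(345,168,20,16),left=(340,175,10,32),up=(344,180,22,16)).items(): print("stop",n,m(z,b,x,y,w,h))
```

```text
190  91  43  30  31  49  17  16 135 123  25   6   7   9   6   6
194  67  50  43  41  16  22  36 129  79  10   4   6   7   7   2
198  19  35  49  65  82  95 117  98  48   4   4   4   6   7   8
202  36  27  34  61 103  88  68  40  40   4   4   4   4   7   7
206  81  24  45  36  19  19  38  23  16   4   4   5   4   4   7
210  76  26  80  64  16  33  49  25  24  12   4   9   6   4   5
214 100  20  50  86  63  25  29  24  95  93  64  30  23  11   5
218  60  78  60  51  49  28  26  77  97  83  65  56  30  11   5
222  77  86  39  29  21  27  82  99  99  95  90  90  29   5   5
226  64  61  62  71  85  39  40 110  96  88  89  31  25   4   5
230  28  91  87 102 125  99  26  75  65  17  24   7   7   4   5
234  23 119  95  74 105 109  61  75  75  10  15   9   9   6   5
238  18 129  84  47  84  43  41  86  23  28   9   9  10   8   5
242  15  93  24  15  87  36  71  42   9   8   9   9   8   9   9Traceback (most recent call last):
  File "<stdin>", line 10, in <module>
  File "<stdin>", line 9, in m
  File "<stdin>", line 8, in <lambda>
IndexError: index 2 is out of bounds for axis 0 with size 2
```

Run:
```python
from h import *
n=np.load("side7.npz"); g=cv2.cvtColor(n["img"],cv2.COLOR_RGB2GRAY)
c=np.array([[350.9,227.1],[372.7,222.7],[350.8,237.7]],np.float32).reshape(-1,1,2)
c=cv2.cornerSubPix(g,c,(4,4),(-1,-1),(3,50,.01)).reshape(-1,2)
for p,z in zip(c,(.064,.064,.03)): print(p,w2t(ray(n,p,z)).round(4))
s=np.load("side4.npz"); g=cv2.cvtColor(s["img"],cv2.COLOR_RGB2GRAY)
c=cv2.cornerSubPix(g,np.array([[414,301.5],[439.3,295.2],[414,311.5]],np.float32).reshape(-1,1,2),(4,4),(-1,-1),(3,50,.01)).reshape(-1,2)
for p,z in zip(c,(.064,.064,.03)): print("before",p,w2t(ray(s,p,z)).round(4))
```

```text
[349.30432 224.04597] [0.0116 0.1157]
[371.6521  220.67378] [0.077  0.1096]
[353.29846 239.5897 ] [0.0114 0.0859]
before [412.8621  299.78925] [ 0.012  -0.2623]
before [439.4031 294.4408] [ 0.078  -0.2667]
before [413.50397 311.31833] [ 0.0158 -0.2627]
```

```bash
python3 -c "
from plant import ctrl
print(ctrl.close_job())"
```

```text
the job is handed in; nothing more can be done
None
```

The job is handed in with no result shown: the block was fed along the fence at about 5–7 N and pressed onto the stop, and the push stick was laid back where it started. The stop contact briefly peaked at about 10 N, where the stop may slide; I couldn't fully confirm from the images that it moved less than 2 mm.

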